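# Seat a compressor shaft in a V-block and nip up its clamp screw

## Robot

A 6-joint arm with a two-finger parallel gripper is mounted at the origin on the work surface. World frame = base frame: x ahead of the robot, y to its left, z up, the work surface at z = 0. Lengths are in m, angles in rad, forces in N, time in s.
With the tool pointing down it reaches from about 0.4 to 0.825 m from the base axis. Payload 7 kg.
Tool frame: the origin (TCP) lies at the very end of the fingers, on their centre line; the grasp point (between the pads) lies 19 mm behind it; z points along the fingers, x is the direction in which the jaws open and shut, and the axes are right-handed (so a half turn about z gives the same grasp; the last joint's range is limited). The gripper opens to 88 mm and grips with 3 to 60 N. Pads are 19 mm wide; open, the fingers measure 130 mm over their backs; the gripper's body (78 mm by 193 mm) begins 47 mm behind the grasp point.
Start: joints at [1.599, 0.359, 0.012, 0, -1.224, -0.288], TCP at [0.173, 0.652, 0.227] pointing down, gripper open.
Joint ranges: [-3.07, 3.07], [-1.43, 2.12], [-1.02, 1.25], [-3.03, 1.67], [-3.05, -0], [-3.03, 3.03]. Speed limits (rad/s): [2.39, 2.39, 3.01, 3.14, 3.14, 3.14].

## Interface

Orientations are given as [roll, pitch, yaw] about the fixed x, y, z axes, in that order (R = Rz(yaw) Ry(pitch) Rx(roll)).
In Python, from station import telemetry, grab_frame, arm, regions_of, pinpoint gives the robot as it stands. The module is installed in compiled form; this text tells all that it offers.
- The arm moves only by the shell command python3 -m inch 'ROWS' [FORCE]. ROWS is text: rows parted by semicolons, each of 7 numbers parted by spaces: the opening, from 0 (shut) to 1 (fully open), then the shift along the world's x, y, z in cm, then the turn, a rotation vector about the world's x, y, z in degrees. A call has 1 to 12 rows; each row is the pose to reach, as a shift and turn from the pose measured when the call began; what a row does not reach only later rows make up. A row lasts 1/8 s, in which the tool goes at most 62.5 mm and 10.7 degrees, less where a joint would pass 70% of its speed; a pose out of reach is approached as far as the arm can. A call with a gripper value outside its range is refused whole. The fingers move at their own pace and stop on an object; FORCE is the grip in N (left out, the last holds). Time passes only in rows, so rows that repeat a pose let the fingers close. It gives the time, the measured TCP pose, the force and the opening at its end, in the units of the state.
- telemetry.get_state(): the state, without advancing time (a new reading comes with each control period).
- grab_frame(name): name is "scene" or "top" or "wrist"; returns a dict with "pixels" (384x512x3 uint8, red, green, blue), "fx", "fy", "cx", "cy" (pixels), "R" (3x3) and "t" (3): a world point X has camera coordinates R X + t. Camera axes: x right, y down, z forward; pixel columns grow to the right and rows downward; lengths in m; the calibration is good to about 2 mm. A picture is of the moment at which its call begins. There is no depth.
- arm.job_done(): hands the job in, once; it reports no verdict.
Trained networks look in the newest picture that a camera, given by its name, has taken for a name from the list of things; names that differ only in an ending like _2 or _b are one class to them, and where a whole thing is asked for, a point or a joint stands for the part that bears it (a point fixed in the world has none). Each returns a list of dicts, best first, with "p" (0 to 1); they miss things now and then, are a little off and sometimes report something else, mostly with a low value. They report only what shows in the picture. A call takes as long as a camera call. They do not tell look-alikes from the thing itself.
- regions_of(camera, name): "pixels" (384x512 bool, what is visible of it) and "bbox" ([left, top, right, bottom] in pixels, round what is visible of it).
- pinpoint(camera, name): "location" ([column, row] in pixels: a listed point, or the origin of a listed thing).
The state is a dict: "t": time; "q": joint angles; "qd": joint speeds; "joint_efforts": joint torques, N m; "eef_pos": TCP position; "ee_rot": TCP orientation; "force": force on the tool from outside, world axes, zero at the start; "moment": the same for the moment, N m; "width": finger opening in m.
Only numpy, scipy, OpenCV 4.12 (cv2) and the standard library are available. Lean on these libraries where they do the work, as an engineer would, in place of code of your own. Each camera call takes 0.05 s, during which the arm holds its last target. There are 200 camera calls.

## Task

The drive shaft lies loose in the magnetic V-block, pulled back from where it belongs: push it along the groove, without ramming it, until its collar is fully home against the end of the block. Then turn the stirrup's knurled thumbscrew clockwise until its nylon tip seats on the shaft and the resistance clearly rises, just snug and no further, so that it grips without marking the journal. Leave the shaft home and clamped, let go of everything, and do not disturb the other parts on the bench.

Things in the scene. Friction and masses are not known exactly. Their poses are not given: they have to be found in the camera images.
- vblock: Ground steel magnetic V-block, 90 mm long (x), 60 wide (y), 52 high (z), fixed on a 3 mm work mat. Origin: centre of its underside. Its x axis runs along the groove, the way the shaft is pushed home. A shaft lying in the 90 degree V has its axis 43.6 mm above the origin. The end face that the shaft's collar must meet is at x = -45 mm, towards the shaft's nose.
- crossbar (a point): Middle of the top of the dark steel stirrup's crossbar, 90 mm above the V-block's origin. The stirrup straddles the block: crossbar 16 mm (block x) by 86 mm (block y) and 14 high, on two legs at the block's sides, y = +-36 mm. The thumbscrew stands upright in its middle. Axes as the block's.
- screw_head (a point): Middle of the thumbscrew's bright knurled head: an upright cylinder 28 mm in diameter and 16 mm high, 27 mm above the crossbar's top. Under the head only a neck 18 mm in diameter and less. A red witness line on top marks its x axis. It turns with the screw; the thread is fine, so the head does not visibly sink.
- thumbscrew: Clamp screw, origin as point screw_head. Clockwise from above tightens it; 1/4 to 3/4 turn is left before its nylon tip bears on the shaft (how much is not known). Running takes 0.16 N m; from touch it grows by about 0.25 N m a radian and the clamping force by 65 N a radian. A rise of 0.1 N m is snug. Below 10 N it does not hold, above 55 N it marks the shaft. It stays where left.
- shaft: Steel drive shaft, about 0.5 kg, lying loose in the V under the screw, 15 to 35 mm short of home. Origin: on its axis at the shoulder, the collar's face that must meet the block's end face. x points along the journal (22 mm diameter, 130 long) into the block. The collar is 44 mm in diameter, x from -10 to 0. It slides with 3 to 6 N.
- nose_end (a point): Centre of the flat free end of the shaft's splined nose (16 mm in diameter, 40 long, behind the collar), on the shaft's axis, 50 mm behind the shoulder. Axes as the shaft's: pushing it along +x drives the shaft home.
- pulley: black grooved belt pulley, 120 mm in diameter, 31 high, lying flat; leave it alone. Origin: centre of its underside
- clutch_plate: black clutch plate, 100 mm in diameter, 16 high at its hub, lying flat; leave it alone. Origin: centre of its underside
- coil: steel clutch coil, an open ring 100 mm in diameter, 36 high, with a black plug on its side; leave it alone. Origin: centre of its underside
- front_head: round aluminium housing head, 120 mm in diameter, 32 high, with a foot on one side; leave it alone. Origin: centre of its underside
- valve_plate: dark flat plate with slots, 124 mm in diameter, 4 thick; leave it alone. Origin: centre of its underside
- ratchet: ratchet with black and red grip, 245 mm long, 25 high; leave it alone. Origin: under the middle of its length
- spanner: steel open-ended spanner, 170 mm long; leave it alone. Origin: under its middle
- thrust_bearing: flat needle thrust bearing, 46 mm in diameter, 4 thick, lying near the V-block; leave it alone. Origin: centre of its underside
Not all that is in view belongs to the job. Leave any green look-alike of the shaft alone.

How it is judged:
By the outcome, as a careful person would: the job done as asked, in the order asked, and still so for the second after the job is handed in, with the robot touching nothing.
It also fails if it takes over 67 s, if anything falls off the work surface, if the arm or the gripper's body presses on something with over 40 N, if the wrist force passes 120 N, or if a joint passes its speed limit or range.

## Working session

There is one attempt and no reset: what is moved stays moved. The work goes in short steps, Python scripts to look and compute and a shell command to move; the robot and the scene stay as the last step left them, time stands still between calls to the robot, and variables do not carry over. Pictures are saved under pics/ and viewed, about 8 in all and at most 12, crops included, and the job is handed in when it is done.

```bash
mkdir -p pics; cat > h.py <<'E'
import numpy as np, cv2
from station import telemetry, grab_frame, arm, regions_of, pinpoint
def ray(f,uv):
    d=np.array([(uv[0]-f["cx"])/f["fx"],(uv[1]-f["cy"])/f["fy"],1.]);R=np.array(f["R"]);t=np.array(f["t"])
    return -R.T@t, R.T@d
def onz(f,uv,z):
    c,d=ray(f,uv); return c+d*(z-c[2])/d[2]
def proj(f,X):
    p=np.array(f["R"])@np.array(X)+np.array(f["t"]); return f["fx"]*p[0]/p[2]+f["cx"],f["fy"]*p[1]/p[2]+f["cy"]
def tri(obs):
    A=np.zeros((3,3));b=np.zeros(3)
    for f,uv in obs:
        c,d=ray(f,uv);d/=np.linalg.norm(d);P=np.eye(3)-np.outer(d,d);A+=P;b+=P@c
    return np.linalg.solve(A,b)
def save(f,n): cv2.imwrite("pics/"+n,cv2.cvtColor(f["pixels"],cv2.COLOR_RGB2BGR))
E
python3 - <<'E'
from h import *
F={}
for c in ["scene","top"]:
    f=F[c]=grab_frame(c); save(f,c+"0.png"); print(c,"cam at",-np.array(f["R"]).T@np.array(f["t"]),f["fx"])
    for n in ["vblock","crossbar","screw_head","shaft","nose_end","thrust_bearing"]:
        print(n,[(np.round(r["location"],1),round(r["p"],2)) for r in pinpoint(c,n)[:3]])
s=telemetry.get_state();print(s)
a=cv2.imread("pics/scene0.png");b=cv2.imread("pics/top0.png");
E
```

```text
scene cam at [0.95889529 0.8437987  1.16444016] 429.0900616039614
vblock [(array([233.5, 216.3]), 0.89)]
crossbar [(array([232.2, 199.3]), 0.84), (array([264.4, 326. ]), 0.38)]
screw_head [(array([233.9, 191.3]), 0.47)]
shaft [(array([366.9, 227.9]), 0.78), (array([224.1, 192.8]), 0.65), (array([232.8, 196.3]), 0.6)]
nose_end [(array([217.3, 188.6]), 0.6), (array([358.1, 218.7]), 0.59), (array([277.4, 111.4]), 0.58)]
thrust_bearing [(array([306.2, 236.4]), 0.61)]
top cam at [0.39172848 0.00587545 1.4505208 ] 446.63223298071887
vblock [(array([278.4, 174.1]), 0.56)]
crossbar [(array([276.5, 168.2]), 0.82), (array([171.8, 173.2]), 0.54)]
screw_head [(array([276.5, 167.8]), 0.66)]
shaft [(array([181.8, 278.7]), 0.96), (array([377.8, 299.8]), 0.78), (array([294.9, 169.6]), 0.71)]
nose_end [(array([393.2, 304. ]), 0.91), (array([169.8, 174.5]), 0.73), (array([314.1, 166.3]), 0.71)]
thrust_bearing [(array([207.1, 222.5]), 0.4), (array([293.9, 167.8]), 0.32)]
{'t': 0.7, 'q': array([ 1.59909954e+00,  3.58557610e-01,  1.18947302e-02, -5.58651329e-06,
       -1.22409896e+00, -2.88067276e-01]), 'qd': array([-0.00133205, -0.00084646,  0.00021877,  0.00137427, -0.00071572,
        0.00101777]), 'joint_efforts': array([ 1.68481187e-03, -5.82164419e+01,  2.93248558e+01,  7.00123742e+00,
        1.25292994e-02, -2.79902292e-05]), 'eef_pos': array([0.17340723, 0.65231836, 0.22658537]), 'ee_rot': array([ 3.14157782e+00,  3.15726442e-05, -1.83056229e+00]), 'force': array([0.30655253, 0.4451923 , 0.57196231]), 'moment': array([-0.02036519,  0.02343601,  0.06735842]), 'width': 0.08754056785429169}
```

View pics/scene0.png

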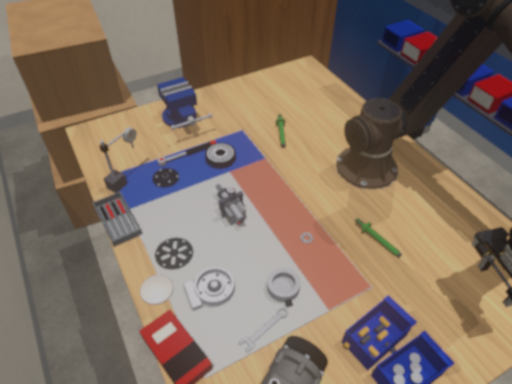

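View pics/top0.png

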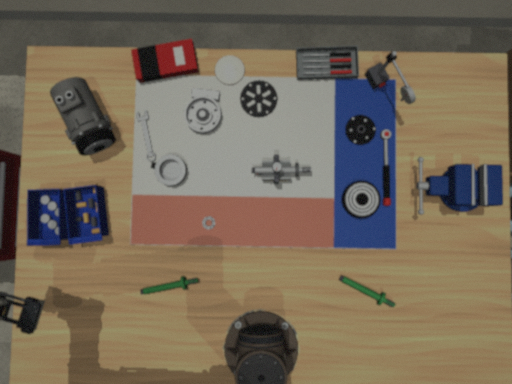

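The scene and top views show the V-block with stirrup at about (232,200) in scene and (278,169) in top. The two green shafts, at top (170,285) and (367,291), are look-alikes. The steel shaft lying in the block at top (255–310,169) is the right one, with its nose to the right (−y). I'll confirm that in an enlarged crop.

```bash
python3 - <<'E'
from h import *
F={c:grab_frame(c) for c in ["scene","top"]}
a=cv2.imread("pics/top0.png")[140:200,235:325]; b=cv2.imread("pics/scene0.png")[170:240,195:270]
A=cv2.resize(a,(720,480)); B=cv2.resize(b,(514,480),interpolation=cv2.INTER_CUBIC)
cv2.imwrite("pics/crop.png",cv2.resize(np.hstack([A,B]),(800,311)))
T,S=F["top"],F["scene"]
print("cross",tri([(T,(276.5,168.2)),(S,(232.2,199.3))]),onz(T,(276.5,168.2),.093),onz(S,(232.2,199.3),.093))
print("head",tri([(T,(276.5,167.8)),(S,(233.9,191.3))]),onz(T,(276.5,167.8),.12),onz(S,(233.9,191.3),.12))
print("vb",onz(T,(278.4,174.1),.003),onz(S,(233.5,216.3),.003))
print("nose",onz(T,(314.1,166.3),.0466),onz(S,(217.3,188.6),.0466))
print("shaft",onz(T,(294.9,169.6),.0466),onz(S,(224.1,192.8),.0466))
for n in ["pulley","ratchet","thrust_bearing"]:
  print(n,[(np.round(onz(T,r["location"],.003),3),round(r["p"],2)) for r in pinpoint("top",n)[:2]])
E
```

```text
cross [ 0.56419805 -0.03642002  0.07630656] [ 0.56514667 -0.03782199  0.093     ] [ 0.56743701 -0.0206648   0.093     ]
head [ 0.55904753 -0.03429521  0.11600699] [ 0.56290375 -0.03693384  0.12      ] [ 0.55654471 -0.02768293  0.12      ]
vb [ 0.55741603 -0.04721151  0.003     ] [ 0.56610796 -0.02046637  0.003     ]
nose [ 0.57922679 -0.15806062  0.0466    ] [ 0.57412064 -0.12871327  0.0466    ]
shaft [ 0.56765317 -0.09752677  0.0466    ] [ 0.56177967 -0.099022    0.0466    ]
pulley [(array([ 0.489, -0.317,  0.003]), 0.86), (array([0.813, 0.018, 0.003]), 0.53)]
ratchet [(array([ 0.6  , -0.395,  0.003]), 0.76), (array([0.405, 0.185, 0.003]), 0.32)]
thrust_bearing [(array([0.752, 0.197, 0.003]), 0.62), (array([ 0.594, -0.389,  0.003]), 0.57)]
```

View pics/crop.png

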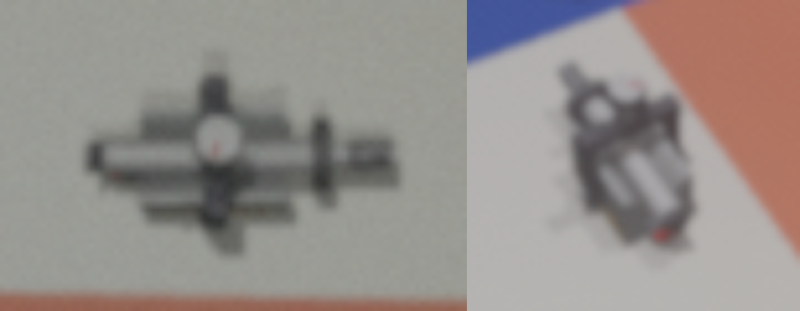

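The crop shows the grey shaft in the block. Its nose end is at about top pixel (310,169), the collar at (297,170) and the journal tail at (252,170), with a red witness line on the head at (277,167). The end-to-end length is about 180 mm, which matches. It's the steel one, so I'll move above the nose.

```bash
python3 -m inch '0 5 -6 2 0 0 -10;0 10 -12 3 0 0 -20;0 15 -17 3 0 0 -30;0 20 -22 3 0 0 -40;0 25 -27 3 0 0 -50;0 30 -33 3 0 0 -60;0 33 -39 3 0 0 -70;0 36 -45 3 0 0 -75;0 38 -51 3 0 0 -75;0 38 -57 3 0 0 -75;0 38 -63 3 0 0 -75;0 38 -69 3 0 0 -75' 10; python3 - <<'E'
from h import *
print(telemetry.get_state()["q"])
E
```

```text
t: 2.45
eef_pos: [0.5482, 0.0292, 0.2568]
ee_rot: [3.141, 0.001, -3.139]
force: [0.5, 1.4, -0.2]
width: 0.0005
[ 4.10232405e-01  1.32064642e-01 -2.21200301e-01  1.41075130e-04
 -1.21698540e+00 -4.08172621e-01]
```

```bash
python3 -m inch '0 0.5 -6 0 0 0 0;0 1 -12 0 0 0 0;0 1.5 -17 0 0 0 0;0 1.5 -20 0 0 0 0;0 1.5 -20 0 0 0 0;0 1.5 -20 0 0 0 0'; python3 - <<'E'
from h import *
w=grab_frame("wrist"); save(w,"wrist1.png"); print("cam",-np.array(w["R"]).T@np.array(w["t"]))
for n,z in [("vblock",.003),("crossbar",.093),("screw_head",.12),("shaft",.0466),("nose_end",.0466)]:
    for r in pinpoint("wrist",n)[:3]: print(n,np.round(r["location"],1),round(r["p"],2),onz(w,r["location"],z).round(4))
E
```

```text
t: 3.2
eef_pos: [0.5631, -0.1706, 0.2567]
ee_rot: [3.141, 0.0, -3.14]
force: [0.1, 0.3, 0.1]
width: 0.0008
cam [ 0.56254472 -0.24230755  0.41616857]
crossbar [ 81.2 297.6] 0.73 [ 0.7544 -0.0359  0.093 ]
crossbar [247.9 296. ] 0.44 [ 0.5647 -0.0387  0.093 ]
crossbar [129.4  48.7] 0.21 [ 0.6744 -0.2966  0.093 ]
screw_head [247.6 313.8] 0.57 [ 0.5648 -0.0344  0.12  ]
shaft [245.7 233.1] 0.57 [ 0.5678 -0.0967  0.0466]
nose_end [247. 190.] 0.77 [ 0.5662 -0.1511  0.0466]
```

View pics/wrist1.png

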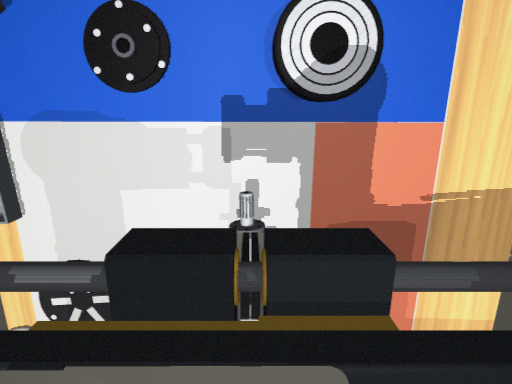

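The wrist view shows the shaft's nose end at (247,191), the collar at about (247,227) and the closed fingers over the block. That puts the nose end near y = -0.149 and x = 0.566. I'll back off 2 cm in y and then lower.

```bash
python3 -m inch '0 0.3 -2.5 0 0 0 0;0 0.3 -2.5 -5 0 0 0;0 0.3 -2.5 -10 0 0 0;0 0.3 -2.5 -15 0 0 0;0 0.3 -2.5 -19 0 0 0;0 0.3 -2.5 -21 0 0 0;0 0.3 -2.5 -22 0 0 0;0 0.3 -2.5 -22 0 0 0'; python3 - <<'E'
from h import *
w=grab_frame("wrist"); save(w,"wrist2.png")
for n in ["shaft","nose_end"]:
    for r in pinpoint("wrist",n)[:2]: print(n,np.round(r["location"],1),round(r["p"],2),onz(w,r["location"],.0466).round(4))
E
```

```text
t: 4.5
eef_pos: [0.5664, -0.1948, 0.0368]
ee_rot: [3.142, 0.0, -3.138]
force: [0.7, -0.7, 1.3]
width: 0.0005
```

View pics/wrist2.png

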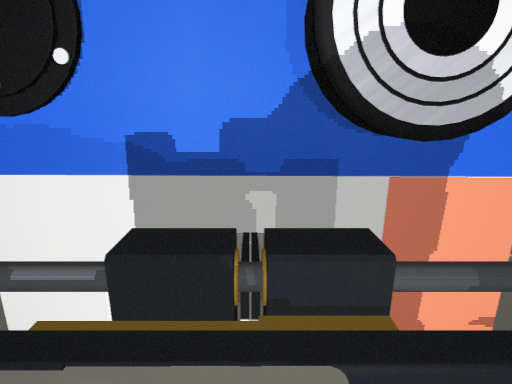

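The fingers are down behind the nose (which they hide), with nothing touched. Now I'll push slowly.

```bash
python3 -m inch '0 0 0.5 0 0 0 0;0 0 1 0 0 0 0;0 0 1.5 0 0 0 0;0 0 2 0 0 0 0;0 0 2.3 0 0 0 0;0 0 2.6 0 0 0 0;0 0 2.6 0 0 0 0'; python3 -m inch '0 0 0.2 0 0 0 0;0 0 0.4 0 0 0 0;0 0 0.6 0 0 0 0;0 0 0.8 0 0 0 0'; python3 -m inch '0 0 0.1 0 0 0 0;0 0 0.2 0 0 0 0;0 0 0.3 0 0 0 0;0 0 0.4 0 0 0 0'
```

```text
t: 5.52
eef_pos: [0.5673, -0.1688, 0.0381]
ee_rot: [-3.141, 0.003, -3.138]
force: [0.5, 0.5, 0.5]
width: 0.0003
t: 6.02
eef_pos: [0.5672, -0.1607, 0.0381]
ee_rot: [-3.141, 0.003, -3.138]
force: [0.3, -0.8, 0.1]
width: 0.0003
t: 6.52
eef_pos: [0.5672, -0.1573, 0.0381]
ee_rot: [-3.141, 0.003, -3.138]
force: [-0.1, -4.6, -0.5]
width: 0.0004
```

```bash
for i in 1; do :; done; python3 -m inch '0 0 0.15 0 0 0 0;0 0 0.3 0 0 0 0;0 0 0.45 0 0 0 0;0 0 0.6 0 0 0 0'; python3 -m inch '0 0 0.1 0 0 0 0;0 0 0.2 0 0 0 0;0 0 0.3 0 0 0 0;0 0 0.4 0 0 0 0'; python3 - <<'E'
from h import *
T=grab_frame("top");S=grab_frame("scene")
a=T["pixels"][140:200,235:325,::-1];b=S["pixels"][165:235,190:265,::-1]
cv2.imwrite("pics/crop2.png",np.hstack([cv2.resize(a,(400,267),interpolation=3),cv2.resize(b,(286,267),interpolation=3)]))
E
```

```text
t: 7.02
eef_pos: [0.5671, -0.1517, 0.0382]
ee_rot: [-3.14, 0.002, -3.138]
force: [-0.4, -4.9, -0.7]
width: 0.0009
t: 7.52
eef_pos: [0.5669, -0.1481, 0.0381]
ee_rot: [-3.14, 0.002, -3.138]
force: [0.1, -5.8, -0.4]
width: 0.0009
```

```bash
python3 -m inch '0 0 0.1 0 0 0 0;0 0 0.2 0 0 0 0;0 0 0.3 0 0 0 0'; python3 -m inch '0 0 0.1 0 0 0 0;0 0 0.2 0 0 0 0'
```

```text
t: 8.0
eef_pos: [0.5668, -0.1453, 0.0381]
ee_rot: [-3.14, 0.002, -3.138]
force: [0.1, -5.3, -0.6]
width: 0.0004
t: 8.25
eef_pos: [0.5668, -0.1436, 0.0382]
ee_rot: [-3.14, 0.002, -3.138]
force: [-0.7, -5.2, -0.7]
width: 0.0008
```

```bash
python3 -m inch '0 0 0.1 0 0 0 0;0 0 0.2 0 0 0 0'
```

```text
t: 8.5
eef_pos: [0.5668, -0.1433, 0.0383]
ee_rot: [-3.138, 0.001, -3.138]
force: [2.0, -18.5, -2.7]
width: 0.0004
```

The shaft has stopped: 18.5 N at y = -0.1433, after about 15 mm of travel. I'll ease off, back away, rise and check.

```bash
python3 -m inch '0 0 -0.3 0 0 0 0;0 0 -1 0 0 0 0;0 0 -2 0 0 0 0;0 0 -4 2 0 0 0;0 0 -6 6 0 0 0;0 0 -8 12 0 0 0;0 0 -8 18 0 0 0;0 0 -8 20 0 0 0;0 0 -8 20 0 0 0'; python3 - <<'E'
from h import *
w=grab_frame("wrist");T=grab_frame("top")
for c,f in [("wrist",w),("top",T)]:
  for n,z in [("vblock",.003),("crossbar",.093),("screw_head",.12),("shaft",.0466),("nose_end",.0466)]:
    for r in pinpoint(c,n)[:2]: print(c,n,np.round(r["location"],1),round(r["p"],2),onz(f,r["location"],z).round(4))
a=T["pixels"][140:200,235:325,::-1];b=w["pixels"][150:,130:380,::-1]
cv2.imwrite("pics/crop3.png",np.hstack([cv2.resize(a,(400,267),interpolation=3),cv2.resize(b,(400,374),interpolation=3)[:267]]))
E
```

```text
t: 9.62
eef_pos: [0.5676, -0.2237, 0.2406]
ee_rot: [-3.137, 0.006, -3.138]
force: [0.2, 0.4, -0.9]
width: 0.0007
wrist shaft [253.4 289.2] 0.69 [ 0.5633 -0.0835  0.0466]
wrist nose_end [254.2 252.2] 0.66 [ 0.5627 -0.133   0.0466]
top vblock [206.8 221.3] 0.51 [0.3997 0.1821 0.003 ]
top crossbar [204.8 219.3] 0.68 [0.4051 0.1774 0.093 ]
top shaft [181.8 280.9] 0.88 [0.2128 0.2498 0.0466]
top shaft [377.8 300.5] 0.68 [ 0.1644 -0.3594  0.0466]
top nose_end [196.1 279.1] 0.95 [0.2192 0.2054 0.0466]
top nose_end [391.1 306.6] 0.6 [ 0.1466 -0.4005  0.0466]
```

View pics/crop3.png

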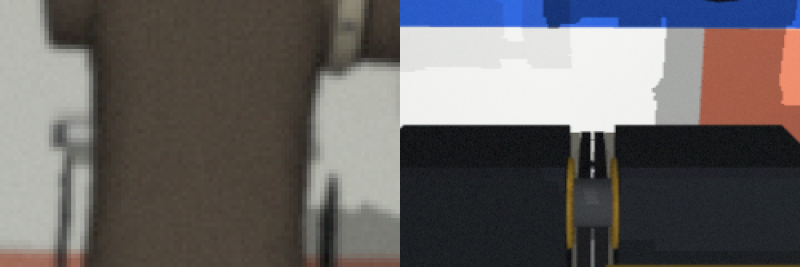

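The arm hides the block in top, and in wrist the nose end is between the fingers at about (254,252). I'll move over the head with the jaws open for a closer look.

```bash
python3 -m inch '1 0 5 0 0 0 0;1 -0.2 10 0 0 0 0;1 -0.3 14 0 0 0 0;1 -0.3 17 0 0 0 0;1 -0.3 18.7 0 0 0 0;1 -0.3 18.7 0 0 0 0;1 -0.3 18.7 0 0 0 0'; python3 - <<'E'
from h import *
w=grab_frame("wrist");S=grab_frame("scene");print("cam",-np.array(w["R"]).T@np.array(w["t"]))
for c,f in [("wrist",w),("scene",S)]:
  for n,z in [("vblock",.003),("crossbar",.093),("screw_head",.12),("shaft",.0466),("nose_end",.0466)]:
    for r in pinpoint(c,n)[:2]: print(c,n,np.round(r["location"],1),round(r["p"],2),onz(f,r["location"],z).round(4))
a=w["pixels"][...,::-1].copy()
cv2.imwrite("pics/w4.png",cv2.resize(a[90:,130:380],(500,588),interpolation=3))
E
```

```text
t: 11.1
eef_pos: [0.5637, -0.0368, 0.238]
ee_rot: [-3.137, 0.001, -3.138]
force: [-0.1, -1.0, -0.9]
width: 0.065
cam [ 0.56320848 -0.10781906  0.39773312]
wrist vblock [246.7 169. ] 0.9 [ 0.5675 -0.039   0.003 ]
wrist crossbar [247.1 185. ] 0.8 [ 0.5661 -0.039   0.093 ]
wrist crossbar [249.5 132.7] 0.72 [ 0.564  -0.0888  0.093 ]
wrist shaft [ 60.8 212.7] 0.65 [0.7797 0.005  0.0466]
wrist shaft [249.4 134.4] 0.57 [ 0.5642 -0.0842  0.0466]
wrist nose_end [247.3  84.9] 0.97 [ 0.5666 -0.1343  0.0466]
scene vblock [231.  189.6] 0.73 [ 0.517 -0.138  0.003]
scene vblock [233.  212.8] 0.65 [ 0.5605 -0.0354  0.003 ]
scene crossbar [229.9 199. ] 0.84 [ 0.5736 -0.0255  0.093 ]
scene screw_head [233.8 190.3] 0.39 [ 0.5548 -0.0318  0.12  ]
scene shaft [364.6 227.9] 0.97 [0.2248 0.2624 0.0466]
scene shaft [223.9 195.1] 0.82 [ 0.5672 -0.0896  0.0466]
scene nose_end [218.3 189. ] 0.74 [ 0.5718 -0.1253  0.0466]
scene nose_end [359.2 217.1] 0.74 [0.2119 0.2174 0.0466]
```

View pics/w4.png

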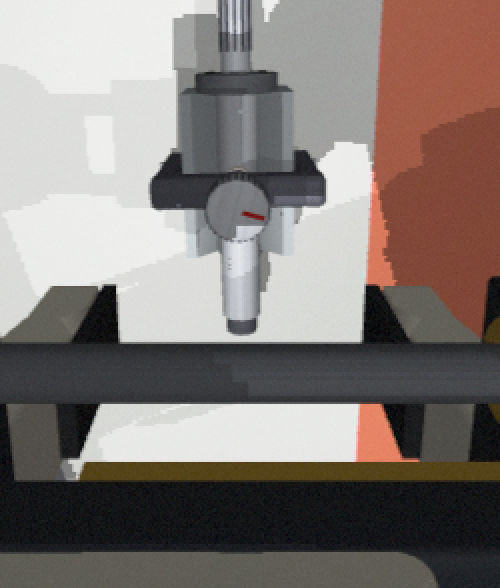

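The wrist view shows the collar (crop row ~80–90) flush on the block's end face, the head's top disc at crop (238,208) (full image about (249,194)), and the red line pointing right. I'll pre-wind the wrist so one grasp can cover the whole turn, and compute the head's position.

```bash
python3 - <<'E'
from h import *
w=grab_frame("wrist");g=cv2.cvtColor(w["pixels"],cv2.COLOR_RGB2GRAY)
for uv in [(249,193),(249,194.5)]: print(onz(w,uv,.128))
print("r px",w["fx"]*.014/.27)
for y in (-.034,-.036,-.038,-.04): print(y,proj(w,[.5645,y,.128]),proj(w,[.5645,y,.112]))
print(telemetry.get_state()["q"])
E
python3 -m inch '1 0 0 0 0 0 10;1 0 0 0 0 0 20;1 0 0 0 0 0 30;1 0 0 0 0 0 40;1 0 0 0 0 0 50;1 0 0 0 0 0 60;1 0 0 0 0 0 70;1 0 0 0 0 0 80;1 0 0 0 0 0 90;1 0 0 0 0 0 100;1 0 0 0 0 0 110;1 0 0 0 0 0 120'
```

```text
[ 0.56411564 -0.0393521   0.128     ]
[ 0.56411026 -0.03801384  0.128     ]
r px 16.691224268612753
-0.034 (np.float64(248.53269322737788), np.float64(198.97413692980325)) (np.float64(248.63428399111368), np.float64(194.39354780399472))
-0.036 (np.float64(248.541085425715), np.float64(196.74785236525136)) (np.float64(248.6424158836203), np.float64(192.27592432952827))
-0.038 (np.float64(248.5495090460932), np.float64(194.51323215345255)) (np.float64(248.6505766236943), np.float64(190.15078866945456))
-0.04 (np.float64(248.55796426531884), np.float64(192.27022939114534)) (np.float64(248.6587663651118), np.float64(188.01810077897244))
[ 0.28514665  0.17003238 -0.22038494  0.00442606 -1.18045417 -0.28305728]
t: 13.25
eef_pos: [0.5637, -0.0362, 0.238]
ee_rot: [-3.138, 0.001, -1.038]
force: [0.9, 0.1, -0.5]
width: 0.0876
```

```bash
python3 -m inch '1 0 -0.2 -2 0 0 10;1 0 -0.2 -4 0 0 20;1 0 -0.2 -6 0 0 30;1 0 -0.2 -8 0 0 40;1 0 -0.2 -8.5 0 0 50;1 0 -0.2 -8.5 0 0 60;1 0 -0.2 -10 0 0 60;1 0 -0.2 -12 0 0 60;1 0 -0.2 -13.6 0 0 60;1 0 -0.2 -13.6 0 0 60;1 0 -0.2 -13.6 0 0 60'; python3 - <<'E'
from h import *
s=telemetry.get_state();print(s["q"],s["moment"])
w=grab_frame("wrist");cv2.imwrite("pics/w5.png",w["pixels"][...,::-1])
E
```

```text
t: 14.62
eef_pos: [0.5641, -0.0382, 0.1023]
ee_rot: [-3.138, 0.001, 0.009]
force: [0.7, 0.3, 0.5]
width: 0.0873
[ 0.27578845  0.29351967 -0.39226495 -0.00503795 -0.88458079  2.8779836 ] [-0.10941808 -0.16435658  0.04076881]
```

View pics/w5.png

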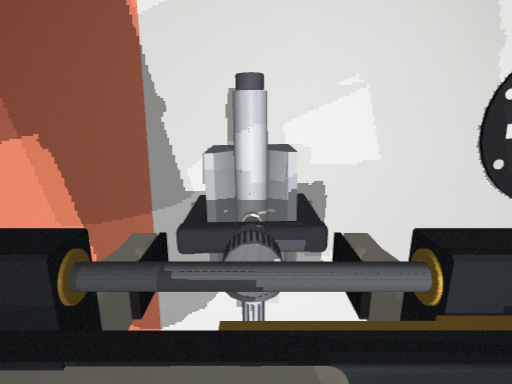

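The head, at (252,260), is centred between the open fingers. Closing.

```bash
python3 -m inch '0.2 0 0 0 0 0 0;0.2 0 0 0 0 0 0;0.2 0 0 0 0 0 0;0.2 0 0 0 0 0 0;0.2 0 0 0 0 0 0;0.2 0 0 0 0 0 0;0.2 0 0 0 0 0 0;0.2 0 0 0 0 0 0;0.2 0 0 0 0 0 0;0.2 0 0 0 0 0 0;0.2 0 0 0 0 0 0' 45; python3 -c "
from h import *
s=telemetry.get_state();print(s['moment'],s['q'][5])"
```

```text
t: 16.05
eef_pos: [0.5652, -0.0381, 0.1027]
ee_rot: [-3.137, -0.002, 0.009]
force: [5.1, -1.7, -4.0]
width: 0.0267
[-0.57327638 -1.87051868 -0.05087772] 2.878155370496088
```

```bash
cat > m.py <<'E'
from h import *
s=telemetry.get_state();print("t",s["t"],"yaw",round(np.degrees(s["ee_rot"][2]),2),"M",s["moment"].round(3),"q6",s["q"][5].round(3),"w",s["width"].round(4))
E
python3 -m inch '0.2 0.1 0 0 0 0 0;0.2 0.1 0 0 0 -4;0.2 0 0 0 0 0 -4' ; python3 -m inch '0.2 0 0 0 0 0 -6;0.2 0 0 0 0 0 -12;0.2 0 0 0 0 0 -18;0.2 0 0 0 0 0 -24'; python3 m.py; python3 -m inch '0.2 0 0 0 0 0 -6;0.2 0 0 0 0 0 -12;0.2 0 0 0 0 0 -18;0.2 0 0 0 0 0 -24;0.2 0 0 0 0 0 -30'; python3 m.py
```

```text
t: 16.55
eef_pos: [0.565, -0.0381, 0.1026]
ee_rot: [-3.138, -0.001, -0.413]
force: [1.3, 0.6, -1.1]
width: 0.027
t: 17.18
eef_pos: [0.5648, -0.038, 0.1026]
ee_rot: [-3.138, -0.001, -0.94]
force: [0.1, 0.2, 0.0]
width: 0.0271invalid input at $[1]: expected 7 numbers
Traceback (most recent call last):
  File "m.py", line 2, in <module>
    s=telemetry.get_state();print("t",s["t"],"yaw",round(np.degrees(s["ee_rot"][2]),2),"M",s["moment"].round(3),"q6",s["q"][5].round(3),"w",s["width"].round(4))
                                                                                                                                            ^^^^^^^^^^^^^^^^
AttributeError: 'float' object has no attribute 'round'
Traceback (most recent call last):
  File "m.py", line 2, in <module>
    s=telemetry.get_state();print("t",s["t"],"yaw",round(np.degrees(s["ee_rot"][2]),2),"M",s["moment"].round(3),"q6",s["q"][5].round(3),"w",s["width"].round(4))
                                                                                                                                            ^^^^^^^^^^^^^^^^
AttributeError: 'float' object has no attribute 'round'
```

```bash
sed -i 's/,"w".*/)/' m.py; python3 m.py; python3 -m inch '0.2 0 0 0 0 0 -5;0.2 0 0 0 0 0 -10;0.2 0 0 0 0 0 -15;0.2 0 0 0 0 0 -20'; python3 m.py;  python3 -m inch '0.2 0 0 0 0 0 -5;0.2 0 0 0 0 0 -10'; python3 m.py
```

```text
t 17.175 yaw -53.83 M [ 0.249 -0.2    0.181] q6 1.924
t: 17.68
eef_pos: [0.5647, -0.0378, 0.1026]
ee_rot: [-3.138, -0.001, -1.291]
force: [1.1, 1.1, -0.4]
width: 0.0268
t 17.675 yaw -73.99 M [ 0.286 -0.343  0.172] q6 1.57
t: 17.92
eef_pos: [0.5647, -0.0377, 0.1027]
ee_rot: [-3.138, -0.001, -1.468]
force: [1.5, 0.9, -1.4]
width: 0.027
t 17.925 yaw -84.13 M [ 0.216 -0.449  0.142] q6 1.392
```

```bash
for k in 1; do python3 -m inch '0.2 0 0 0 0 0 -4;0.2 0 0 0 0 0 -8' >/dev/null; python3 m.py; python3 -m inch '0.2 0 0 0 0 0 -4;0.2 0 0 0 0 0 -8'>/dev/null; python3 m.py; done
```

```text
t 18.175 yaw -92.25 M [ 0.06  -0.521  0.125] q6 1.25
t 18.425 yaw -100.37 M [ 0.077 -0.592  0.189] q6 1.108
```

```bash
python3 -m inch '0.2 0 0 0 0 0 -4;0.2 0 0 0 0 0 -8' >/dev/null; python3 m.py; python3 -m inch '0.2 0 0 0 0 0 -4;0.2 0 0 0 0 0 -8'>/dev/null; python3 m.py
```

```text
t 18.675 yaw -108.49 M [ 0.068 -0.581  0.166] q6 0.965
t 18.925 yaw -116.6 M [ 0.064 -0.598  0.152] q6 0.823
```

```bash
python3 -m inch '0.2 0 0 0 0 0 -4;0.2 0 0 0 0 0 -8' >/dev/null; python3 m.py; python3 -m inch '0.2 0 0 0 0 0 -4;0.2 0 0 0 0 0 -8'>/dev/null; python3 m.py
```

```text
t 19.175 yaw -124.72 M [ 0.02  -0.724  0.159] q6 0.681
t 19.425 yaw -132.84 M [ 0.005 -0.636  0.157] q6 0.539
```

```bash
python3 -m inch '0.2 0 0 0 0 0 -4;0.2 0 0 0 0 0 -8' >/dev/null; python3 m.py; python3 -m inch '0.2 0 0 0 0 0 -4;0.2 0 0 0 0 0 -8'>/dev/null; python3 m.py
```

```text
t 19.675 yaw -140.96 M [ 0.037 -0.73   0.142] q6 0.397
t 19.925 yaw -149.07 M [-0.038 -0.751  0.132] q6 0.255
```

```bash
python3 -m inch '0.2 0 0 0 0 0 -4;0.2 0 0 0 0 0 -8' >/dev/null; python3 m.py; python3 -m inch '0.2 0 0 0 0 0 -4;0.2 0 0 0 0 0 -8'>/dev/null; python3 m.py
```

```text
t 20.175 yaw -157.19 M [ 0.003 -0.77   0.179] q6 0.113
t 20.425 yaw -165.3 M [-0.048 -0.743  0.181] q6 -0.029
```

```bash
python3 -m inch '0.2 0 0 0 0 0 -4;0.2 0 0 0 0 0 -8' >/dev/null; python3 m.py
```

```text
t 20.675 yaw -173.42 M [-0.093 -0.803  0.126] q6 -0.17
```

```bash
python3 -m inch '0.2 0 0 0 0 0 -4;0.2 0 0 0 0 0 -8' >/dev/null; python3 m.py; python3 -m inch '0.2 0 0 0 0 0 -4;0.2 0 0 0 0 0 -8'>/dev/null; python3 m.py
```

```text
t 20.925 yaw 178.47 M [-0.103 -0.829  0.196] q6 -0.312
t 21.175 yaw 170.35 M [-0.132 -0.872  0.17 ] q6 -0.454
```

```bash
python3 -m inch '0.2 0 0 0 0 0 -4;0.2 0 0 0 0 0 -8' >/dev/null; python3 m.py
```

```text
t 21.425 yaw 162.24 M [-0.172 -0.864  0.135] q6 -0.595
```

```bash
python3 -m inch '0.2 0 0 0 0 0 -4;0.2 0 0 0 0 0 -8' >/dev/null; python3 m.py; python3 -m inch '0.2 0 0 0 0 0 -4;0.2 0 0 0 0 0 -8'>/dev/null; python3 m.py
```

```text
t 21.675 yaw 154.13 M [-0.278 -0.925  0.136] q6 -0.736
t 21.925 yaw 146.01 M [-0.295 -0.837  0.194] q6 -0.878
```

```bash
python3 -m inch '0.2 0 0 0 0 0 -4;0.2 0 0 0 0 0 -8' >/dev/null; python3 m.py
```

```text
t 22.175 yaw 137.9 M [-0.283 -0.903  0.233] q6 -1.019
```

The torque has started to rise, so I'll use smaller steps.

```bash
python3 -m inch '0.2 0 0 0 0 0 -2;0.2 0 0 0 0 0 -4' >/dev/null; python3 m.py
```

```text
t 22.425 yaw 133.85 M [-0.274 -0.918  0.145] q6 -1.089
```

```bash
python3 -m inch '0.2 0 0 0 0 0 -2;0.2 0 0 0 0 0 -4' >/dev/null; python3 m.py
```

```text
t 22.675 yaw 129.73 M [-0.328 -0.91   0.211] q6 -1.161
```

```bash
for i in 1 2 3; do python3 -m inch '0.2 0 0 0 0 0 -2.5' >/dev/null; python3 m.py; done
```

```text
t 22.8 yaw 127.1 M [-0.291 -0.929  0.194] q6 -1.206
t 22.925 yaw 124.46 M [-0.291 -0.863  0.184] q6 -1.252
t 23.05 yaw 121.83 M [-0.327 -0.897  0.148] q6 -1.298
```

```bash
for i in 1 2 3; do python3 -m inch '0.2 0 0 0 0 0 -2.5' >/dev/null; python3 m.py; done
```

```text
t 23.175 yaw 119.19 M [-0.336 -0.926  0.189] q6 -1.344
t 23.3 yaw 116.55 M [-0.321 -0.898  0.16 ] q6 -1.39
t 23.425 yaw 113.91 M [-0.263 -0.917  0.17 ] q6 -1.435
```

```bash
for i in 1 2 3; do python3 -m inch '0.2 0 0 0 0 0 -4' >/dev/null; python3 m.py; done
```

```text
t 23.55 yaw 109.74 M [-0.366 -0.911  0.137] q6 -1.508
t 23.675 yaw 105.55 M [-0.346 -0.892  0.184] q6 -1.58
t 23.8 yaw 101.37 M [-0.33  -0.836  0.152] q6 -1.653
```

```bash
for i in 1 2; do python3 -m inch '0.2 0 0 0 0 0 -4' >/dev/null; python3 m.py; done
```

```text
t 23.925 yaw 97.18 M [-0.303 -0.871  0.243] q6 -1.726
t 24.05 yaw 93.01 M [-0.343 -0.883  0.22 ] q6 -1.798
```

```bash
for i in 1 2 3; do python3 -m inch '0.2 0 0 0 0 0 -3' >/dev/null; python3 m.py; done
```

```text
t 24.175 yaw 89.85 M [-0.31  -0.828  0.319] q6 -1.853
t 24.3 yaw 86.7 M [-0.324 -0.896  0.305] q6 -1.908
t 24.425 yaw 83.57 M [-0.282 -0.835  0.33 ] q6 -1.962
```

The resistance has clearly risen (0.16 to about 0.32 N m), so I'll stop there, release and lift away.

```bash
python3 -m inch '0.45 0 0 0 0 0 0;0.45 0 0 0 0 0 0;0.7 0 0 0 0 0 0;0.7 0 0 0 0 0 0;1 0 0 0 0 0 0;1 0 0 0 0 0 0;1 0 0 0 0 0 0;1 0 0 0 0 0 0;1 0 0 0 0 0 0'; python3 m.py
```

```text
t: 25.55
eef_pos: [0.5657, -0.0376, 0.1029]
ee_rot: [-3.137, 0.002, 1.459]
force: [-0.3, 0.0, 0.1]
width: 0.0872
t 25.55 yaw 83.57 M [ 0.071 -0.209  0.029] q6 -1.962
```

```bash
python3 -m inch '1 0 0 3 0 0 0;1 0 0 7 0 0 0;1 0 0 11 0 0 10;1 0 0 13.5 0 0 20;1 0 0 13.5 0 0 30;1 0 0 13.5 0 0 40;1 0 0 13.5 0 0 50;1 0 0 13.5 0 0 60;1 0 0 13.5 0 0 70;1 0 0 13.5 0 0 80;1 0 0 13.5 0 0 90;1 0 0 13.5 0 0 96.4'; python3 -m inch '1 0 0 0 0 0 0;1 0 0 0 0 0 0'; python3 - <<'E'
from h import *
w=grab_frame("wrist");print("cam",-np.array(w["R"]).T@np.array(w["t"]))
for n,z in [("vblock",.003),("crossbar",.093),("shaft",.0466),("nose_end",.0466)]:
    for r in pinpoint("wrist",n)[:2]: print(n,np.round(r["location"],1),round(r["p"],2),onz(w,r["location"],z).round(4))
cv2.imwrite("pics/w6.png",cv2.resize(w["pixels"][90:,130:380,::-1],(500,588),interpolation=3))
E
```

```text
t: 27.05
eef_pos: [0.5656, -0.0376, 0.2378]
ee_rot: [-3.137, 0.002, -3.138]
force: [-0.1, -0.4, 0.0]
width: 0.0877
t: 27.3
eef_pos: [0.5656, -0.0376, 0.2378]
ee_rot: [-3.137, 0.002, -3.14]
force: [-0.3, 1.4, 0.3]
width: 0.0878
cam [ 0.56471896 -0.1086688   0.39757938]
vblock [250.5 169.6] 0.91 [ 0.5648 -0.0392  0.003 ]
crossbar [252.7 185.3] 0.84 [ 0.5626 -0.0397  0.093 ]
shaft [252.1 137.1] 0.7 [ 0.5632 -0.0822  0.0466]
nose_end [251.2  86.6] 0.91 [ 0.5643 -0.1336  0.0466]
```

View pics/w6.png

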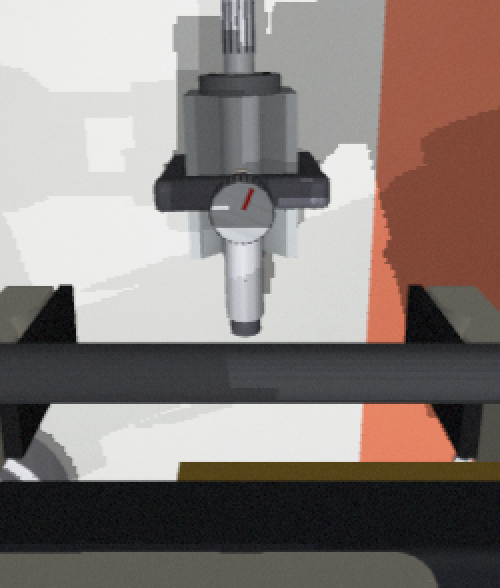

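The wrist view shows the collar at crop (240,85) still flush on the block's end. The witness line has turned about 277° clockwise, matching the gripper's turn, so it didn't slip. The gripper is clear, so I'll hand in.

```bash
python3 -c "
from h import *
print(arm.job_done())"
```

```text
the job is handed in; nothing more can be done
None
```

The shaft is home and clamped, and I handed the job in at about 27 s with the gripper open and well clear above the block.

- **Shaft:** I pushed it about 15 mm along the groove at 5–6 N. It stopped at 18.5 N, and I eased off at once. The last wrist picture shows the collar flush on the block's end face. The shoulder measured y ≈ -0.082 and the nose end ≈ -0.134, which fits home to within the 2–3 mm the cameras allow.
- **Thumbscrew:** I turned it clockwise about 277° in one grasp. The witness line turned by the same amount, so the grip did not slip. Torque ran at about 0.16 N m and rose to about 0.32 N m, where I stopped and let go.
- **Less certain:** The torque readings scatter by about 0.03–0.04 N m, and one early rise was only noise. The final rise was also steeper than the stated 0.25 N m per radian. I estimate the clamping force at 20–40 N, inside the 10–55 N limits but not pinned down more closely.
- **Other parts:** The force readings show no contact with anything else on the bench. I did not take a final overview picture to confirm it.

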